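Hold the ball-shaped clay seal in front of the camera

TASK

Pick up the handling tray that carries the ball-shaped clay seal by its wooden handle bar, bring it to the camera and hold it level and still there for the photograph: the ball centred in front of the lens at lens height, about 13 cm from the front of the lens, with the handle squarely behind the ball as the camera sees it. Carry the tray level so that the loose ball never rolls out of its shallow pocket, do not touch the ball or bump the camera, and leave the other tray and everything else on the table where they are. Finish while still holding the tray up in the gripper; do not put it down.

Things in the scene. Friction and masses are not known exactly. Their poses are not given: they have to be found in the camera images.
- tray: the tray with the ball: pale board 150 x 100 x 8 mm, 0.18 to 0.29 kg, flat on the table. Origin: centre of the underside; x from handle to pocket (yaw within 35 degrees of 0), z up. Round pocket 44 mm wide, only 3 mm deep, centred at x = +40 mm. It balances about 30 mm ahead of the handle bar: grip that firmly (25 N or more). It may stand in either of two places, the other tray in the other
- tray_grip (a point): centre of the tray's handle bar, at x = -35 mm, 79 mm above the tray's underside; axes as the tray. The bar is flat wood, 14 mm thick (x), 96 mm long (y), 22 mm tall, on two 10 mm steel posts at y = -40 and +40 mm; grip it from above at its middle, across the 14 mm
- pocket (a point): where the ball's centre is when the ball sits in the middle of the pocket: 40 mm ahead of the tray's origin, 23 mm above its underside; 75 mm ahead of and 56 mm below tray_grip
- ball: the seal: a reddish-brown clay ball 36 mm in diameter, 35 to 60 g, lying loose in the tray's pocket, where it can roll about 10 mm either way; its top is 41 mm above the tray's underside. A steep tilt or a jerk rolls it over the rim
- ball_center (a point): centre of the clay ball
- tray_b: the other tray, of the same make and size, with a flat square seal in its pocket instead of the ball; stays where it is
- flat_seal: the flat square clay seal, 27 x 27 mm and 9 mm thick, in the pocket of the other tray; stays where it is. Origin under its centre
- camera: black camera on a stand (316 mm column, 200 x 170 mm foot under it); fixed during the job, but its place, turn and height differ each time. Origin at the centre of the front of the lens (as point lens); it looks level along its own -x. Body 130 mm wide, finder top 58 mm above the optical axis; lens barrel 68 mm in diameter
- lens (a point): centre of the front of the camera's lens, 150 mm ahead (-x) of the column's axis, on the optical axis, 150 to 200 mm above the table; axes as the camera: the view goes level along -x, y lies across, z up. Nothing in front of the lens stands higher than 60 mm, save the trays' handles (90 mm)
- book_a: red bound book, 190 x 130 x 34 mm, lying flat, origin under its centre; bystander
- stone_b: cream disc-shaped stone weight, 70 mm in diameter, 21 mm tall, lying on the red book; bystander
- book_b: brown bound book, 120 x 150 x 26 mm, lying flat at the far side of the table; bystander
- stone_a: cream disc-shaped stone weight, 70 mm in diameter, 21 mm tall, on the table; bystander
- magnifier: black hand magnifier lying flat, rim 90 mm in diameter and 12 mm tall, handle 105 mm long along its +y; origin under the rim's centre; bystander
- beaker: glass beaker 80 mm in diameter and 105 mm tall with brushes that reach 195 mm high; bystander
- folder: cream bone folder (flat creasing tool), 145 x 22 x 5 mm, lying on the table; bystander

How it is judged:
By the outcome, as a careful person would: the job done as asked, in the order asked, and still so for the second after the job is handed in, while the arm keeps its last pose, push and grip.
It also fails if it takes over 58 s, if anything falls off the work surface, if the arm or the gripper's body presses on something with over 40 N, if the wrist force passes 120 N, or if a joint passes its speed limit or range.

ROBOT

A 7-joint arm with a two-finger parallel gripper is mounted at the origin on the work surface. World frame = base frame: x ahead of the robot, y to its left, z up, the work surface at z = 0. Lengths are in m, angles in rad, forces in N, time in s.
With the tool pointing down it reaches from about 0.425 to 0.95 m from the base axis. Payload 16.7 kg.
Tool frame: the origin (TCP) lies midway between the tips of the shut fingers; the grasp point (between the pads) lies behind it (r.grip_depth is the z of the grasp point in the tool frame, in m); z points along the fingers, y is the direction in which the jaws open and shut (so a half turn about z gives the same grasp; the last joint's range is limited). The gripper opens to 94 mm and grips with 3 to 60 N. Pads are 16 mm wide; open, the fingers measure 119 mm over their backs; the gripper's body (75 mm by 177 mm) begins 78 mm behind the grasp point.
Start: joints at [-1.272, 0.426, 0.074, 1.606, -0.034, 1.111, -0.067], TCP at [0.293, 0.608, 0.205] pointing down, gripper open.
Joint ranges: [-2.85, 2.85], [-0.5, 2.14], [-1.23, 1.37], [0.21, 2.46], [-1.02, 4.16], [0.16, 2.05], [-2.73, 2.73]. Speed limits (rad/s): [1.89, 1.89, 2.39, 2.39, 3.01, 3.01, 3.01].

INTERFACE

Orientations are given as a unit quaternion [x, y, z, w].
In Python, from rig import sensors, optics, r gives the robot as it stands.
- The arm moves only by the shell command python3 -m pendant 'ROWS'. ROWS is JSON, a list of rows, each an object with "hand": the opening, from 0 (shut) to 1 (fully open); "dp": the shift along the tool's x, y, z in mm, a list of three; "yaw": the turn about the tool's z in degrees. In form: [{"hand": hand, "dp": [dx, dy, dz], "yaw": yaw}, ...]. A call has 1 to 20 rows; each row shifts and turns the commanded pose from where the row before left it, along the tool's axes as they then stand; what a row does not reach is not made up. A row lasts 1/12 s, in which the tool goes at most 41.7 mm and 7.16 degrees, less where a joint would pass 70% of its speed; a pose out of reach is approached as far as the arm can. A call with a gripper value outside its range is refused whole. The fingers move at their own pace and stop on an object; the grip force is fixed at half the most. Time passes only in rows, so rows that do not move let the fingers close. It gives the time, the measured TCP pose, the force and the opening at its end, in the units of the state.
- sensors.read_state(): the state, without advancing time (a new reading comes with each control period).
- optics.snapshot(name): name is "side" or "top"; returns a dict with "img" (384x512x3 uint8, red, green, blue), "mtx" (3x3 intrinsics, pixels), "rvec" (rotation vector, rad) and "tvec" (3), from world to camera coordinates, as OpenCV has them. Camera axes: x right, y down, z forward; pixel columns grow to the right and rows downward; lengths in m; the calibration is good to about 2 mm. A picture is of the moment at which its call begins. There is no depth.
- r.job_done(): hands the job in, once; it reports no verdict.
Trained networks look in a picture, given as the dict that the camera call returned (one of the last four; its "shot" number tells which), for a name from the list of things; names that differ only in an ending like _2 or _b are one class to them, and where a whole thing is asked for, a point or a joint stands for the part that bears it (a point fixed in the world has none). Each returns a list of dicts, best first, with "conf" (0 to 1); they miss things now and then, are a little off and sometimes report something else, mostly with a low value. They report only what shows in the picture. A call takes as long as a camera call.
- optics.find_in(picture, target): "xyz" ([x, y, z] in m, in world coordinates, good to about 4 mm: the middle of the surface that is visible of it).
- optics.place_of(picture, target): "xyz" ([x, y, z] in m, in world coordinates, good to about 4 mm: a listed point, or the origin of a listed thing).
The state is a dict: "t": time; "q": joint angles; "joint_vel": joint speeds; "effort": joint torques, N m; "tool_pos": TCP position; "tcp_rot": TCP orientation; "force": force on the tool from outside, world axes, zero at the start; "moment": the same for the moment, N m; "opening": opening from 0.0 (shut) to 1.0 (fully open).
Only numpy, scipy, OpenCV 4.12 (cv2) and the standard library are available. Lean on these libraries where they do the work, as an engineer would, in place of code of your own. Each camera call takes 0.05 s, during which the arm holds its last target.

## Working session

There is one attempt and no reset: what is moved stays moved. The work goes in short steps, Python scripts to look and compute and a shell command to move; the robot and the scene stay as the last step left them, time stands still between calls to the robot, and variables do not carry over. Pictures are saved under pics/ and viewed, and the job is handed in when it is done.

```bash
ls; mkdir -p pics; python3 - <<'E'
from rig import sensors, optics, r
import cv2,numpy as np
s=sensors.read_state(); print(s['t'],s['tool_pos'],s['tcp_rot'],s['opening'],r.grip_depth)
for n in("side","top"):
    p=optics.snapshot(n); cv2.imwrite(f"pics/{n}0.png",p["img"][:,:,::-1])
    print(n,p['mtx'].tolist(),p['rvec'],p['tvec'])
    for t in("ball_center","pocket","tray_grip","tray","lens","camera","flat_seal"):
        print(t,[(np.round(d['xyz'],3).tolist(),round(d['conf'],2)) for d in optics.place_of(p,t)][:3])
E
```

```text
pics
0.0 [0.29267104 0.60775144 0.20478639] [ 2.22514781e-01  9.74929111e-01 -6.25577938e-04 -9.85477471e-05] 1.0017165969052737 -0.0188
side [[402.88111829100677, 0.0, 251.91458615476617], [0.0, 402.88111829100677, 193.85229579922736], [0.0, 0.0, 1.0]] [ 0.29571138 -2.89062261  1.00374777] [0.5518577  0.16982502 1.03367862]
ball_center [([0.574, 0.114, 0.022], 0.45)]
pocket [([0.57, 0.115, 0.021], 0.85)]
tray_grip [([0.502, 0.089, 0.08], 0.68), ([0.724, 0.294, 0.0], 0.68), ([0.648, -0.346, 0.187], 0.19)]
tray [([0.532, 0.322, 0.001], 0.77), ([0.538, 0.099, -0.002], 0.58), ([0.646, -0.345, 0.186], 0.31)]
lens []
camera [([0.647, -0.346, 0.187], 0.84)]
flat_seal [([0.573, 0.336, 0.007], 0.43)]
top [[413.29114135540465, 0.0, 250.32243091881455], [0.0, 413.29114135540465, 182.53265437212636], [0.0, 0.0, 1.0]] [ 2.15806523 -2.12716221  0.16304451] [-0.02922945  0.57286518  1.27669196]
ball_center [([0.573, 0.118, 0.025], 0.66)]
pocket [([0.573, 0.119, 0.019], 0.64)]
tray_grip [([0.503, 0.089, 0.078], 0.91), ([0.739, 0.068, -0.0], 0.17)]
tray [([0.542, 0.095, -0.001], 0.96), ([0.534, 0.324, 0.004], 0.6)]
lens [([0.644, -0.342, 0.183], 0.65), ([0.517, -0.248, 0.004], 0.2)]
camera [([0.652, -0.35, 0.179], 0.97)]
flat_seal [([0.567, 0.339, 0.003], 0.63), ([0.54, 0.097, -0.001], 0.46), ([0.74, 0.07, 0.001], 0.4)]
```

View pics/side0.png

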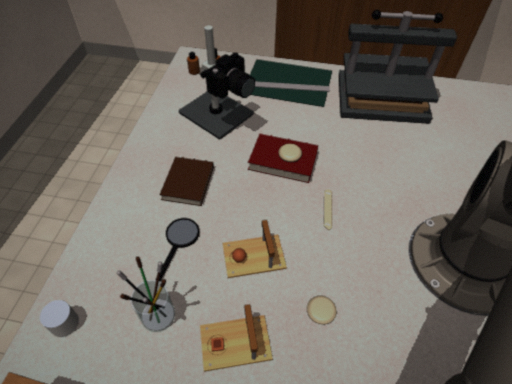

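View pics/top0.png

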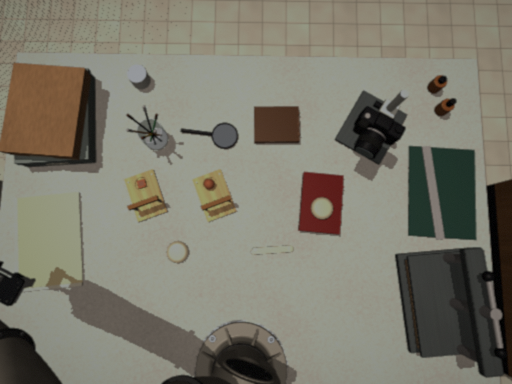

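The side view shows the ball at about (239,255), its bar at about (268,243), and the photo camera at about (228,78). The top view shows the ball at (209,184), its bar near (217,206), and the lens near (373,152). I'll enlarge these for accurate pixel positions.

```bash
python3 - <<'E'
import cv2,numpy as np
a=cv2.imread('pics/side0.png');b=cv2.imread('pics/top0.png')
def c(im,x,y,w,h,k,n): cv2.imwrite(n,cv2.resize(im[y:y+h,x:x+w],None,fx=k,fy=k,interpolation=cv2.INTER_CUBIC))
A=[a[45:145,175:275],b[85:185,325:425],a[205:305,205:305],b[150:250,170:270]]
A=[cv2.resize(x,(400,300) if 0 else (390,390),interpolation=cv2.INTER_CUBIC) for x in A]
cv2.imwrite('pics/c1.png',np.hstack(A[:2]));cv2.imwrite('pics/c2.png',np.hstack(A[2:]))
E
```

```text
(no output)
```

View pics/c1.png

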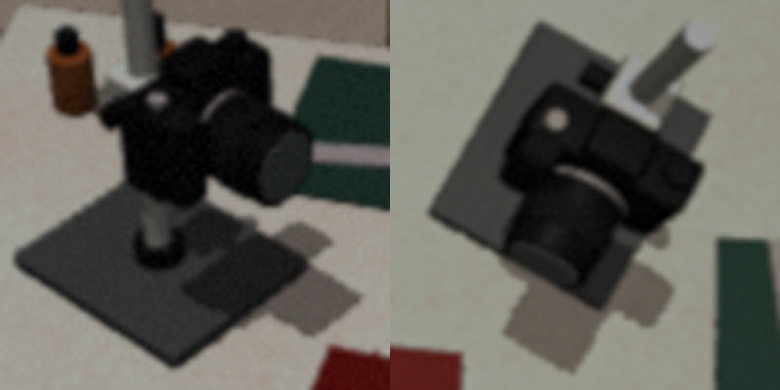

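View pics/c2.png

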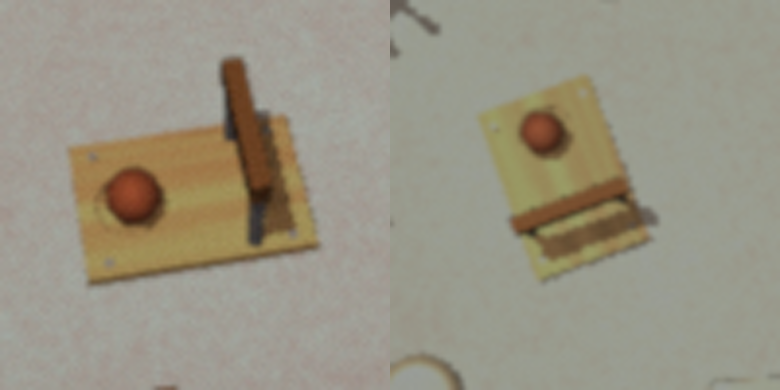

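```bash
cat > h.py <<'E'
import numpy as np,cv2
from scipy.optimize import least_squares
def proj(p,X):return cv2.projectPoints(np.float64(X).reshape(-1,3),p['rvec'],p['tvec'],p['mtx'],None)[0].reshape(-1,2)
def plane(p,uv,z):
    R=cv2.Rodrigues(p['rvec'])[0];C=-R.T@np.ravel(p['tvec'])
    out=[]
    for u in np.reshape(uv,(-1,2)):
        d=R.T@np.linalg.inv(p['mtx'])@np.r_[u,1]; out.append(C+d*(z-C[2])/d[2])
    return np.array(out)
def tri(a,ua,b,ub):
    f=lambda X:np.r_[proj(a,X)[0]-ua,proj(b,X)[0]-ub]
    s=least_squares(f,[.6,0,.1]);return s.x,np.abs(s.fun).max()
E
python3 - <<'E'
from h import *
from rig import optics
S=optics.snapshot('side');T=optics.snapshot('top')
s=lambda x,y,ox=175,oy=45:np.array([ox+x/3.9-.4,oy+y/3.9-.4])
np.set_printoptions(precision=4,suppress=True)
for n,a,b in [('lens',s(287,165),s(156,258,325,85))]: print(n,tri(S,a,T,b))
t2=lambda x,y:s(x,y,205,205);u2=lambda x,y:s(x-390,y,170,150)
pts={'ball':((134,195),(543,133)),'barL':((233,62),(518,224)),'barR':((261,190),(630,185)),'c1':((90,283),(478,114)),'c2':((68,148),(590,76)),'c3':((287,116),(651,240)),'c4':((320,247),(543,282))}
for n,(a,b) in pts.items():
    print(n,a,b,plane(S,t2(*a),.008)[0],plane(T,u2(*b),.008)[0])
print('ball',tri(S,t2(134,195),T,u2(543,133)))
# bar: top face centre ends at side: left-end/right-end
print('barA',tri(S,t2(233,65),T,u2(628,186)),'barB',tri(S,t2(261,188),T,u2(518,223)))
ft=[plane(T,s(x-390,y,325,85),.012)[0] for x,y in [(540,22),(430,213),(600,308),(708,117)]]
fs=[plane(S,s(x,y),.012)[0] for x,y in [(175,362),(308,260),(16,258)]]
print(ft,fs)
d=ft[1]-ft[0];print(np.degrees(np.arctan2(d[1],d[0])),np.linalg.norm(d));d=ft[2]-ft[1];print(np.degrees(np.arctan2(d[1],d[0])),np.linalg.norm(d))
d=fs[0]-fs[1];print(np.degrees(np.arctan2(d[1],d[0])),np.linalg.norm(d));d=fs[0]-fs[2];print(np.degrees(np.arctan2(d[1],d[0])),np.linalg.norm(d))
for p in(S,T):print(proj(p,[[.645,-.345,.184],[.503,.089,.079],[.572,.116,.023]]))
for _ in range(3):
  for n in('side','top'):
    p=optics.snapshot(n)
    for t in('lens','camera'):
        print(n,t,[(np.round(d['xyz'],3),round(d['conf'],2)) for d in optics.place_of(p,t)][:1])
E
```

```text
lens (array([ 0.6484, -0.3501,  0.182 ]), np.float64(0.45555718841634985))
ball (134, 195) (543, 133) [0.5753 0.1073 0.008 ] [0.5728 0.1151 0.008 ]
barL (233, 62) (518, 224) [ 0.531  -0.0102  0.008 ] [0.4958 0.1336 0.008 ]
barR (261, 190) (630, 185) [0.4941 0.0867 0.008 ] [0.5299 0.041  0.008 ]
c1 (90, 283) (478, 114) [0.5885 0.1749 0.008 ] [0.5882 0.1703 0.008 ]
c2 (68, 148) (590, 76) [0.6268 0.0812 0.008 ] [0.6221 0.0768 0.008 ]
c3 (287, 116) (651, 240) [0.4867 0.0263 0.008 ] [0.4841 0.0225 0.008 ]
c4 (320, 247) (543, 282) [0.4496 0.1202 0.008 ] [0.4479 0.1114 0.008 ]
ball (array([0.5726, 0.1139, 0.0198]), np.float64(0.4685480432826239))
barA (array([0.5225, 0.0393, 0.0771]), np.float64(0.46479122644066706)) barB (array([0.49  , 0.1255, 0.0781]), np.float64(0.06391727653638668))
[array([ 0.8999, -0.3984,  0.012 ]), array([ 0.7279, -0.3   ,  0.012 ]), array([ 0.6474, -0.4423,  0.012 ]), array([ 0.8164, -0.5408,  0.012 ])] [array([ 0.7315, -0.2965,  0.012 ]), array([ 0.6497, -0.4441,  0.012 ]), array([ 0.9009, -0.395 ,  0.012 ])]
150.2319204414962 0.1982305462867179
-119.480827654319
[... 154 characters left out ...]
4.8159]]
[[363.0862 152.1904]
 [214.361  202.7903]
 [208.0844 183.2571]]
side lens [(array([ 0.643, -0.342,  0.184]), 0.89)]
side camera [(array([ 0.648, -0.346,  0.188]), 0.66)]
top lens [(array([ 0.644, -0.344,  0.18 ]), 0.6)]
top camera [(array([ 0.648, -0.347,  0.179]), 0.56)]
side lens [(array([ 0.647, -0.344,  0.185]), 0.56)]
side camera [(array([ 0.647, -0.347,  0.186]), 0.87)]
top lens [(array([ 0.644, -0.344,  0.182]), 0.78)]
top camera [(array([ 0.645, -0.349,  0.182]), 0.61)]
side lens [(array([ 0.648, -0.348,  0.184]), 0.65)]
side camera [(array([ 0.649, -0.345,  0.188]), 0.7)]
top lens [(array([ 0.644, -0.345,  0.181]), 0.81)]
top camera [(array([ 0.648, -0.351,  0.185]), 0.74)]
```

Both views and the networks agree. The lens is at about (0.646,-0.347,0.184) with the view direction at about 150°, the tray yaw is about 21°, and the grip is at about (0.503,0.087). I'll turn the tool first (+43° about tool z).

```bash
python3 -m pendant '[{"hand":0.6,"dp":[0,0,0],"yaw":6},{"hand":0.6,"dp":[0,0,0],"yaw":6},{"hand":0.6,"dp":[0,0,0],"yaw":6},{"hand":0.6,"dp":[0,0,0],"yaw":6},{"hand":0.6,"dp":[0,0,0],"yaw":6},{"hand":0.6,"dp":[0,0,0],"yaw":6},{"hand":0.6,"dp":[0,0,0],"yaw":6},{"hand":0.6,"dp":[0,0,0],"yaw":1},{"hand":0.6,"dp":[0,0,0],"yaw":0},{"hand":0.6,"dp":[0,0,0],"yaw":0}]'
cat > st.py <<'E'
import sys,numpy as np
from scipy.spatial.transform import Rotation as R
from rig import sensors
s=sensors.read_state();M=R.from_quat(s['tcp_rot']).as_matrix()
print('t',round(s['t'],2),'tcp',np.round(s['tool_pos'],4),'jawang',round(np.degrees(np.arctan2(M[1,1],M[0,1])),2),'z',np.round(M[:,2],4),'F',np.round(s['force'],1),'open',round(s['opening'],3),'q',np.round(s['q'],2))
if len(sys.argv)>3: print('dp mm',np.round(M.T@(np.array(list(map(float,sys.argv[1:4])))-s['tool_pos'])*1000,1))
E
python3 st.py .503 .087 .13
```

```text
t: 2.63
tool_pos: [0.2928, 0.6081, 0.2054]
tcp_rot: [0.563, 0.827, -0.0, 0.0]
force: [-0.8, 0.8, -0.0]
opening: 0.6
t 2.63 tcp [0.2928 0.6081 0.2054] jawang 21.49 z [-0.e+00 -2.e-04 -1.e+00] F [-0.8  0.8 -0. ] open 0.6 q [-1.38  0.43  0.23  1.61 -0.11  1.11 -0.75]
dp mm [-561.9    4.7   75.5]
```

```bash
python3 -m pendant '[{"hand":0.6,"dp":[-31,0,0],"yaw":0},{"hand":0.6,"dp":[-31,0,0],"yaw":0},{"hand":0.6,"dp":[-31,0,0],"yaw":0},{"hand":0.6,"dp":[-31,0,0],"yaw":0},{"hand":0.6,"dp":[-31,0,0],"yaw":0},{"hand":0.6,"dp":[-31,0,0],"yaw":0},{"hand":0.6,"dp":[-31,0,0],"yaw":0},{"hand":0.6,"dp":[-31,0,0],"yaw":0},{"hand":0.6,"dp":[-31,0,0],"yaw":0},{"hand":0.6,"dp":[-31,0,0],"yaw":0},{"hand":0.6,"dp":[-31,0,0],"yaw":0},{"hand":0.6,"dp":[-31,0,0],"yaw":0},{"hand":0.6,"dp":[-31,0,0],"yaw":0},{"hand":0.6,"dp":[-31,0,0],"yaw":0},{"hand":0.6,"dp":[-31,0,0],"yaw":0},{"hand":0.6,"dp":[-31,0,0],"yaw":0},{"hand":0.6,"dp":[-31,0,0],"yaw":0},{"hand":0.6,"dp":[-31,0,0],"yaw":0},{"hand":0.6,"dp":[0,0,0],"yaw":0}]'
python3 st.py .503 .087 .13;  python3 - <<'E'
from rig import optics
import cv2
ims=[]
for n in('side','top'):
    p=optics.snapshot(n);i=p['img'][:,:,::-1]
    x,y=(180,170) if n=='side' else (140,130)
    ims.append(cv2.resize(i[y:y+130,x:x+130],(390,390),interpolation=cv2.INTER_CUBIC))
cv2.imwrite('pics/a1.png',cv2.hconcat(ims))
E
```

```text
t: 4.22
tool_pos: [0.497, 0.0826, 0.206]
tcp_rot: [0.566, 0.825, 0.0, 0.001]
force: [-1.2, 0.0, -0.3]
opening: 0.601
t 4.22 tcp [0.497  0.0826 0.206 ] jawang 21.11 z [ 1.4e-03 -9.0e-04 -1.0e+00] F [-1.2  0.  -0.3] open 0.601 q [-0.77  0.15  0.53  2.01 -0.09  1.01  0.17]
dp mm [ 2.1  7.1 76. ]
```

View pics/a1.png

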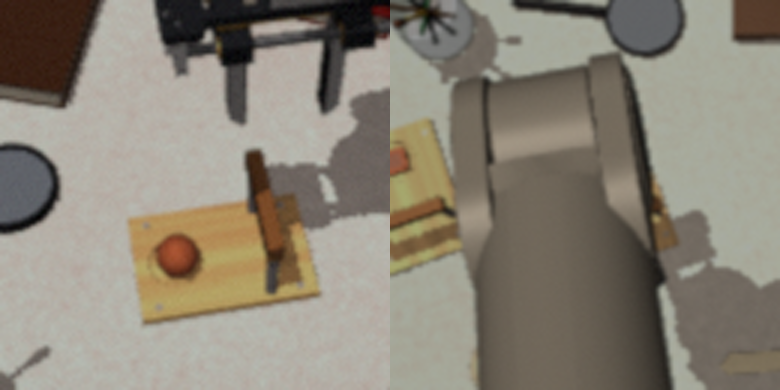

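The side crop shows the two open fingers at about (235,115) and (330,105) above the bar, which runs from (255,155) to (272,250). The arm blocks the top view. I'll correct the position and lower partway.

```bash
python3 -m pendant '[{"hand":0.6,"dp":[2,7,0],"yaw":0},{"hand":0.6,"dp":[0,0,20],"yaw":0},{"hand":0.6,"dp":[0,0,20],"yaw":0},{"hand":0.6,"dp":[0,0,20],"yaw":0},{"hand":0.6,"dp":[0,0,20],"yaw":0},{"hand":0.6,"dp":[0,0,14],"yaw":0},{"hand":0.6,"dp":[0,0,0],"yaw":0},{"hand":0.6,"dp":[0,0,0],"yaw":0}]'
python3 st.py .503 .087 .06;  python3 - <<'E'
from rig import optics,sensors
from h import *
import cv2
p=optics.snapshot('side');i=p['img'][:,:,::-1].copy()
t=sensors.read_state()['tool_pos'];print(proj(p,[t,[.503,.087,.09],[.503,.087,.079]]))
cv2.imwrite('pics/a2.png',cv2.resize(i[180:300,200:320],(600,600),interpolation=cv2.INTER_CUBIC))
E
```

```text
t: 4.98
tool_pos: [0.501, 0.0935, 0.1112]
tcp_rot: [0.563, 0.826, -0.001, -0.0]
force: [0.1, 0.7, -0.2]
opening: 0.601
t 4.98 tcp [0.501  0.0935 0.1112] jawang 21.41 z [-1.3e-03 -6.0e-04 -1.0e+00] F [ 0.1  0.7 -0.2] open 0.601 q [-0.73  0.3   0.49  2.08 -0.19  0.8   0.26]
dp mm [-6.8 -0.4 51.2]
[[269.57438821 233.05034314]
 [269.13253203 235.67677641]
 [268.98386273 238.10549854]]
```

View pics/a2.png

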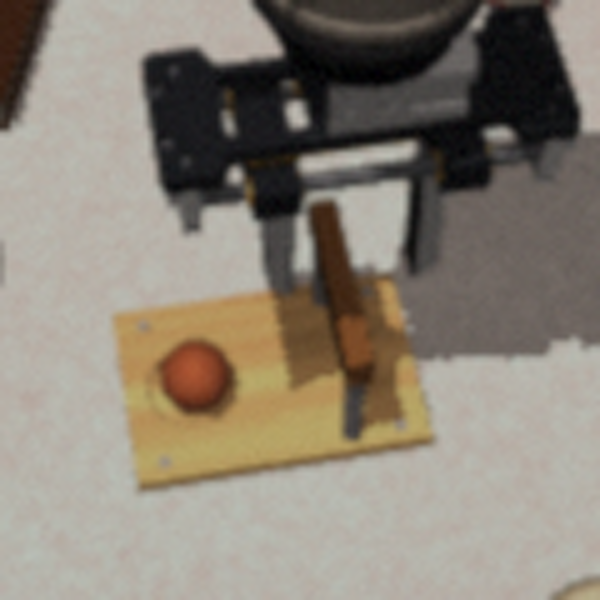

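```bash
python3 - <<'E'
from rig import optics
from h import *
p=optics.snapshot('side')
for c in [(323,206),(350,318),(337,262)]: print(plane(p,np.array(c)/5+[200,180]-.4,.09))
for q in range(3):
  p=optics.snapshot('side')
  for t in ('tray_grip','ball_center','tray'):print(t,[(np.round(d['xyz'],4),round(d['conf'],2)) for d in optics.place_of(p,t)][:2])
g=np.array([.503,.087,0]);a=np.radians(21.3);x=np.array([np.cos(a),np.sin(a),0]);y=np.array([-x[1],x[0],0])
print((proj(p,[g+y*k+x*j+[0,0,.09] for k in(-.048,.048) for j in(-.007,.007)])-[200,180]+.4)*5)
print((proj(p,[g+.035*x+y*k+x*j+[0,0,.008] for k in(-.05,.05) for j in(-.075,.075)])-[200,180]+.4)*5)
E
python3 st.py .503 .087 .06
```

```text
[[0.52268851 0.046632   0.09      ]]
[[0.49817485 0.10757438 0.09      ]]
[[0.50994298 0.07767658 0.09      ]]
tray_grip [(array([0.5033, 0.0842, 0.0815]), 0.82)]
ball_center []
tray [(array([ 0.5409,  0.0991, -0.0031]), 0.92), (array([ 0.5309,  0.3223, -0.    ]), 0.69)]
tray_grip [(array([0.5059, 0.0865, 0.0804]), 0.8), (array([ 0.65  , -0.3462,  0.1871]), 0.74)]
ball_center [(array([0.5744, 0.1141, 0.0223]), 0.54), (array([0.5767, 0.3358, 0.0049]), 0.19)]
tray [(array([ 0.5322,  0.3202, -0.0012]), 0.63), (array([ 0.5422,  0.0978, -0.0017]), 0.6)]
tray_grip [(array([0.5037, 0.0864, 0.0801]), 0.85)]
ball_center [(array([0.5746, 0.3346, 0.0038]), 0.74), (array([0.5725, 0.1156, 0.0197]), 0.5)]
tray [(array([ 0.5408,  0.0947, -0.004 ]), 0.74), (array([0.5332, 0.3231, 0.0007]), 0.66)]
[[342.86047114 197.74498169]
 [315.23456771 201.62177362]
 [382.05460144 363.91583237]
 [352.77078861 368.28756829]]
[[398.19863642 274.01067957]
 [118.40371678 314.50251466]
 [439.68437173 440.32976253]
 [143.36558441 485.88508039]]
t 5.68 tcp [0.5012 0.0925 0.1115] jawang 21.28 z [-0. -0. -1.] F [-0.2 -0.3 -0.3] open 0.601 q [-0.73  0.3   0.49  2.09 -0.19  0.8   0.26]
dp mm [-5.8 -0.4 51.5]
```

The predicted board corners match the image to within about 2 px, and the bar centre is about (0.504,0.086). I'll move down to the grasp height.

```bash
python3 -m pendant '[{"hand":0.6,"dp":[-6,1,0],"yaw":0},{"hand":0.6,"dp":[0,0,15],"yaw":0},{"hand":0.6,"dp":[0,0,15],"yaw":0},{"hand":0.6,"dp":[0,0,12],"yaw":0},{"hand":0.6,"dp":[0,0,8],"yaw":0},{"hand":0.6,"dp":[0,0,0],"yaw":0},{"hand":0.6,"dp":[0,0,0],"yaw":0},{"hand":0.6,"dp":[0,0,0],"yaw":0}]'
python3 st.py .504 .0865 .06;  python3 - <<'E'
from rig import optics,sensors
import cv2
p=optics.snapshot('side');i=p['img'][:,:,::-1].copy()
cv2.imwrite('pics/a3.png',cv2.resize(i[180:300,200:320],(600,600),interpolation=cv2.INTER_CUBIC))
E
```

```text
t: 6.35
tool_pos: [0.5048, 0.0872, 0.062]
tcp_rot: [0.564, 0.825, 0.0, 0.0]
force: [0.4, 0.2, 0.4]
opening: 0.598
t 6.35 tcp [0.5048 0.0872 0.062 ] jawang 21.27 z [ 6.e-04  1.e-04 -1.e+00] F [0.4 0.2 0.4] open 0.598 q [-0.68  0.38  0.46  2.11 -0.26  0.7   0.32]
dp mm [-0.4 -1.   2. ]
```

View pics/a3.png

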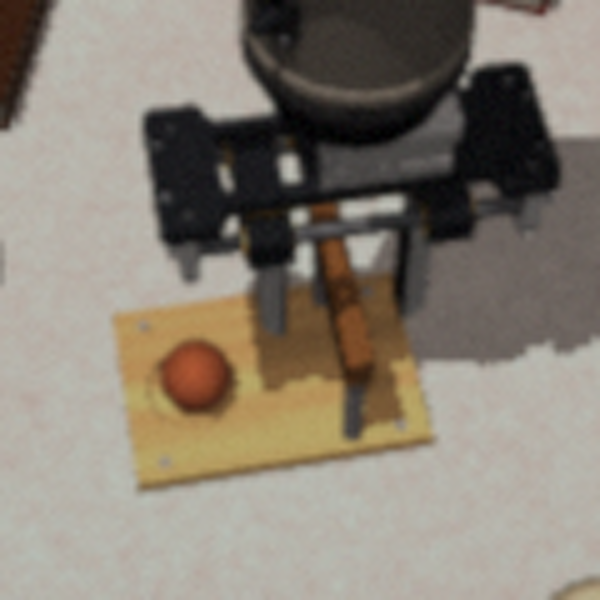

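The fingers, at (270,320) and (415,300), straddle the middle of the bar, which is near (341,285). I'll close gradually.

```bash
python3 -m pendant '[{"hand":0.5,"dp":[0,-1,2],"yaw":0},{"hand":0.4,"dp":[0,0,0],"yaw":0},{"hand":0.33,"dp":[0,0,0],"yaw":0},{"hand":0.28,"dp":[0,0,0],"yaw":0},{"hand":0.24,"dp":[0,0,0],"yaw":0},{"hand":0.21,"dp":[0,0,0],"yaw":0},{"hand":0.18,"dp":[0,0,0],"yaw":0},{"hand":0.15,"dp":[0,0,0],"yaw":0},{"hand":0.12,"dp":[0,0,0],"yaw":0},{"hand":0.05,"dp":[0,0,0],"yaw":0},{"hand":0,"dp":[0,0,0],"yaw":0},{"hand":0,"dp":[0,0,0],"yaw":0},{"hand":0,"dp":[0,0,0],"yaw":0},{"hand":0,"dp":[0,0,0],"yaw":0}]'
python3 st.py .504 .0865 .06;  python3 - <<'E'
from rig import optics,sensors
import cv2
p=optics.snapshot('side');i=p['img'][:,:,::-1].copy()
cv2.imwrite('pics/a4.png',cv2.resize(i[180:300,200:320],(600,600),interpolation=cv2.INTER_CUBIC))
E
```

```text
t: 7.57
tool_pos: [0.5034, 0.087, 0.0595]
tcp_rot: [0.564, 0.826, 0.0, 0.0]
force: [1.5, 1.0, 0.7]
opening: 0.147
t 7.57 tcp [0.5034 0.087  0.0595] jawang 21.28 z [ 1.e-04  0.e+00 -1.e+00] F [1.5 1.  0.7] open 0.147 q [-0.68  0.38  0.46  2.12 -0.26  0.69  0.33]
dp mm [-0.7  0.3 -0.5]
```

View pics/a4.png

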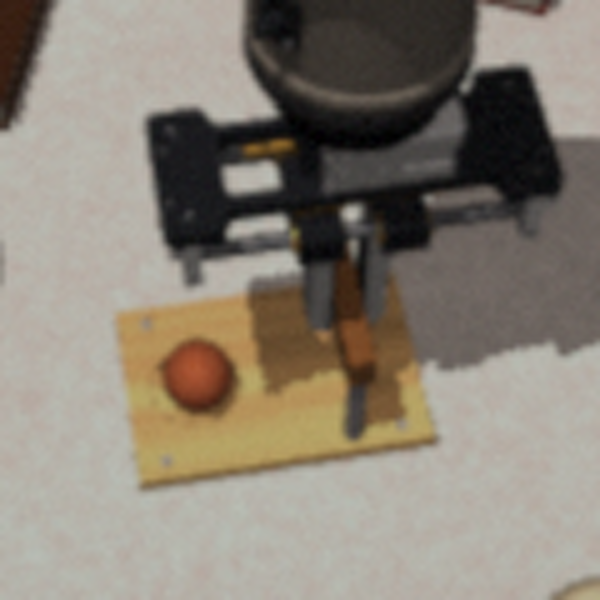

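The grip is at 13.8 mm, which matches the bar's 14 mm, and the ball is in its pocket at (198,375). Next is a gentle lift.

```bash
python3 -m pendant '[{"hand":0,"dp":[0,0,-1],"yaw":0},{"hand":0,"dp":[0,0,-2],"yaw":0},{"hand":0,"dp":[0,0,-3],"yaw":0},{"hand":0,"dp":[0,0,-4],"yaw":0},{"hand":0,"dp":[0,0,-5],"yaw":0},{"hand":0,"dp":[0,0,-5],"yaw":0},{"hand":0,"dp":[0,0,-4],"yaw":0},{"hand":0,"dp":[0,0,-3],"yaw":0},{"hand":0,"dp":[0,0,-2],"yaw":0},{"hand":0,"dp":[0,0,-1],"yaw":0},{"hand":0,"dp":[0,0,0],"yaw":0},{"hand":0,"dp":[0,0,0],"yaw":0}]'
python3 st.py .504 .0865 .2212;  python3 - <<'E'
from rig import optics,sensors
import cv2
p=optics.snapshot('side');i=p['img'][:,:,::-1].copy()
cv2.imwrite('pics/a5.png',cv2.resize(i[180:300,200:320],(600,600),interpolation=cv2.INTER_CUBIC))
E
```

```text
t: 8.62
tool_pos: [0.5033, 0.087, 0.0894]
tcp_rot: [0.564, 0.826, -0.0, -0.0]
force: [0.4, 0.5, -3.1]
opening: 0.146
t 8.62 tcp [0.5033 0.087  0.0894] jawang 21.28 z [-2.e-04 -0.e+00 -1.e+00] F [ 0.4  0.5 -3.1] open 0.146 q [-0.7   0.33  0.48  2.1  -0.22  0.76  0.29]
dp mm [  -0.7    0.5 -131.8]
```

View pics/a5.png

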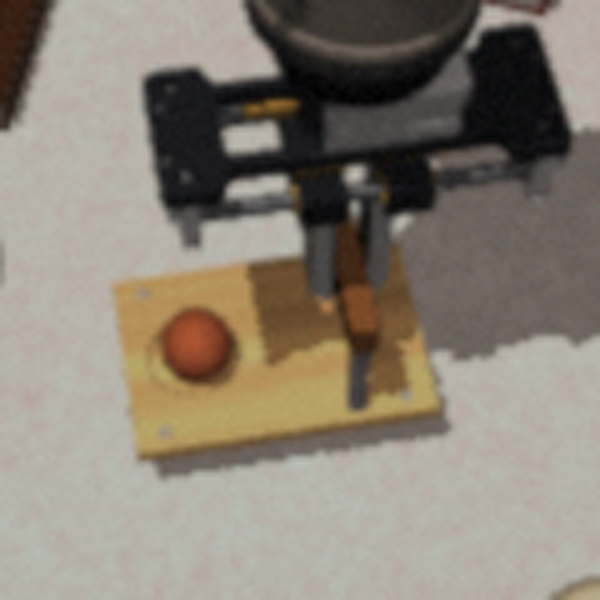

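The tray is clear of the table and looks level, with 3.1 N of load and the ball in its pocket. I'll continue up.

```bash
python3 -m pendant '[{"hand":0,"dp":[0,0,-2],"yaw":0},{"hand":0,"dp":[0,0,-4],"yaw":0},{"hand":0,"dp":[0,0,-6],"yaw":0},{"hand":0,"dp":[0,0,-8],"yaw":0},{"hand":0,"dp":[0,0,-10],"yaw":0},{"hand":0,"dp":[0,0,-10],"yaw":0},{"hand":0,"dp":[0,0,-10],"yaw":0},{"hand":0,"dp":[0,0,-10],"yaw":0},{"hand":0,"dp":[0,0,-10],"yaw":0},{"hand":0,"dp":[0,0,-10],"yaw":0},{"hand":0,"dp":[0,0,-10],"yaw":0},{"hand":0,"dp":[0,0,-10],"yaw":0},{"hand":0,"dp":[0,0,-10],"yaw":0},{"hand":0,"dp":[0,0,-8],"yaw":0},{"hand":0,"dp":[0,0,-6],"yaw":0},{"hand":0,"dp":[0,0,-4],"yaw":0},{"hand":0,"dp":[0,0,-3],"yaw":0},{"hand":0,"dp":[0,0,-1],"yaw":0},{"hand":0,"dp":[0,0,0],"yaw":0}]'
python3 -m pendant '[{"hand":0,"dp":[0,0,0],"yaw":0.5},{"hand":0,"dp":[0,0,0],"yaw":1},{"hand":0,"dp":[0,0,0],"yaw":1.5},{"hand":0,"dp":[0,0,0],"yaw":2},{"hand":0,"dp":[0,0,0],"yaw":2.5},{"hand":0,"dp":[0,0,0],"yaw":3},{"hand":0,"dp":[0,0,0],"yaw":3},{"hand":0,"dp":[0,0,0],"yaw":3},{"hand":0,"dp":[0,0,0],"yaw":3},{"hand":0,"dp":[0,0,0],"yaw":3},{"hand":0,"dp":[0,0,0],"yaw":3},{"hand":0,"dp":[0,0,0],"yaw":3},{"hand":0,"dp":[0,0,0],"yaw":3},{"hand":0,"dp":[0,0,0],"yaw":3},{"hand":0,"dp":[0,0,0],"yaw":3},{"hand":0,"dp":[0,0,0],"yaw":3},{"hand":0,"dp":[0,0,0],"yaw":3},{"hand":0,"dp":[0,0,0],"yaw":2.5},{"hand":0,"dp":[0,0,0],"yaw":2},{"hand":0,"dp":[0,0,0],"yaw":1}]'
python3 -m pendant '[{"hand":0,"dp":[0,0,0],"yaw":1.5},{"hand":0,"dp":[0,0,0],"yaw":1},{"hand":0,"dp":[0,0,0],"yaw":0.5},{"hand":0,"dp":[0,0,0],"yaw":0},{"hand":0,"dp":[0,0,0],"yaw":0}]'
python3 st.py .4686 -.2447 .2212;  python3 - <<'E'
from rig import optics,sensors
import cv2
p=optics.snapshot('side');i=p['img'][:,:,::-1].copy()
cv2.imwrite('pics/a6.png',cv2.resize(i[80:280,180:380],(600,600),interpolation=cv2.INTER_CUBIC))
E
```

```text
t: 10.25
tool_pos: [0.5034, 0.087, 0.2214]
tcp_rot: [0.564, 0.826, -0.0, -0.0]
force: [-0.2, -0.6, -3.0]
opening: 0.148
t: 11.92
tool_pos: [0.5033, 0.087, 0.2212]
tcp_rot: [0.857, 0.516, -0.0, 0.0]
force: [-0.8, -0.4, -2.1]
opening: 0.147
t: 12.33
tool_pos: [0.5034, 0.087, 0.2214]
tcp_rot: [0.869, 0.495, -0.0, -0.0]
force: [-0.4, 0.1, -1.5]
opening: 0.147
t 12.33 tcp [0.5034 0.087  0.2214] jawang -30.69 z [-1.e-04 -0.e+00 -1.e+00] F [-0.4  0.1 -1.5] open 0.147 q [-0.87  0.15  0.64  1.98 -0.1   1.04 -0.72]
dp mm [-3.030e+02  1.394e+02  3.000e-01]
```

View pics/a6.png

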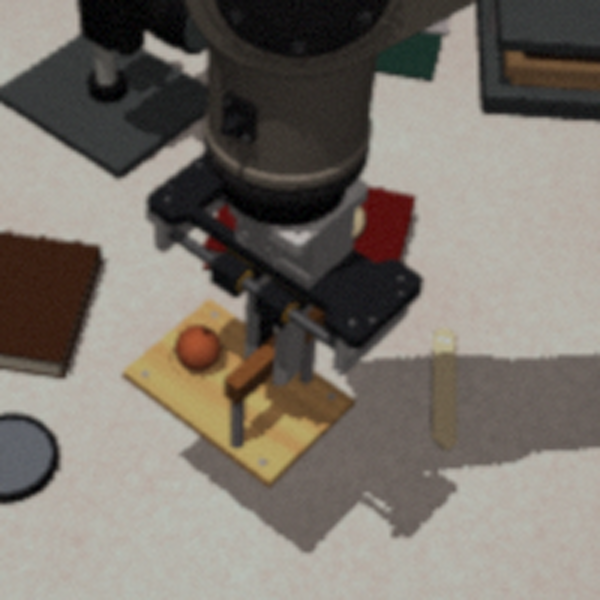

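The tray is turned and the ball is still in the pocket at about (198,348) in the crop. Now I'll translate sideways, then most of the way forward.

```bash
python3 -m pendant '[{"hand":0,"dp":[-2,0,0],"yaw":0},{"hand":0,"dp":[-4,0,0],"yaw":0},{"hand":0,"dp":[-6,0,0],"yaw":0},{"hand":0,"dp":[-8,0,0],"yaw":0},{"hand":0,"dp":[-10,0,0],"yaw":0},{"hand":0,"dp":[-12,0,0],"yaw":0},{"hand":0,"dp":[-12,0,0],"yaw":0},{"hand":0,"dp":[-12,0,0],"yaw":0},{"hand":0,"dp":[-12,0,0],"yaw":0},{"hand":0,"dp":[-12,0,0],"yaw":0},{"hand":0,"dp":[-12,0,0],"yaw":0},{"hand":0,"dp":[-12,0,0],"yaw":0},{"hand":0,"dp":[-12,0,0],"yaw":0},{"hand":0,"dp":[-12,0,0],"yaw":0},{"hand":0,"dp":[-12,0,0],"yaw":0},{"hand":0,"dp":[-12,0,0],"yaw":0},{"hand":0,"dp":[-12,0,0],"yaw":0},{"hand":0,"dp":[-12,0,0],"yaw":0},{"hand":0,"dp":[-12,0,0],"yaw":0},{"hand":0,"dp":[-12,0,0],"yaw":0}]'
python3 -m pendant '[{"hand":0,"dp":[-12,0,0],"yaw":0},{"hand":0,"dp":[-12,0,0],"yaw":0},{"hand":0,"dp":[-12,0,0],"yaw":0},{"hand":0,"dp":[-12,0,0],"yaw":0},{"hand":0,"dp":[-12,0,0],"yaw":0},{"hand":0,"dp":[-10,0,0],"yaw":0},{"hand":0,"dp":[-8,0,0],"yaw":0},{"hand":0,"dp":[-6,0,0],"yaw":0},{"hand":0,"dp":[-4,0,0],"yaw":0},{"hand":0,"dp":[-2,0,0],"yaw":0},{"hand":0,"dp":[-1,0,0],"yaw":0},{"hand":0,"dp":[0,0,0],"yaw":0},{"hand":0,"dp":[0,0,0],"yaw":0},{"hand":0,"dp":[0,0,0],"yaw":0}]'
python3 st.py .4686 -.2447 .2212;  python3 - <<'E'
from rig import optics,sensors
import cv2
for n in('side','top'):
    p=optics.snapshot(n);i=p['img'][:,:,::-1].copy();x,y=(180,30) if n=='side' else (270,80)
    cv2.imwrite(f'pics/a7{n}.png',cv2.resize(i[y:y+150,x:x+150],(600,600),interpolation=cv2.INTER_CUBIC))
E
```

```text
t: 14.05
tool_pos: [0.3955, -0.0946, 0.2215]
tcp_rot: [0.869, 0.495, 0.0, 0.0]
force: [0.4, -0.1, -2.3]
opening: 0.144
t: 15.22
tool_pos: [0.3498, -0.1715, 0.2215]
tcp_rot: [0.869, 0.495, -0.0, 0.0]
force: [0.5, -0.4, -2.8]
opening: 0.146
t 15.22 tcp [ 0.3498 -0.1715  0.2215] jawang -30.69 z [-2.e-04 -2.e-04 -1.e+00] F [ 0.5 -0.4 -2.8] open 0.146 q [-0.65 -0.21  0.84  2.21  0.18  1.08 -0.43]
dp mm [ -2.3 139.5   0.3]
```

View pics/a7side.png

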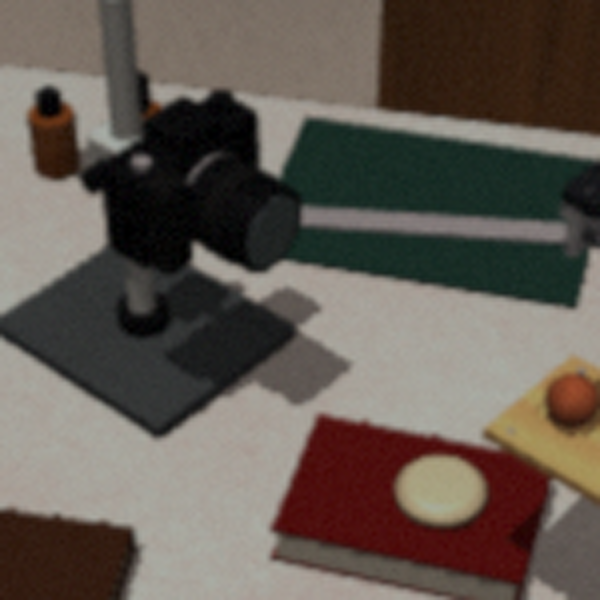

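View pics/a7top.png

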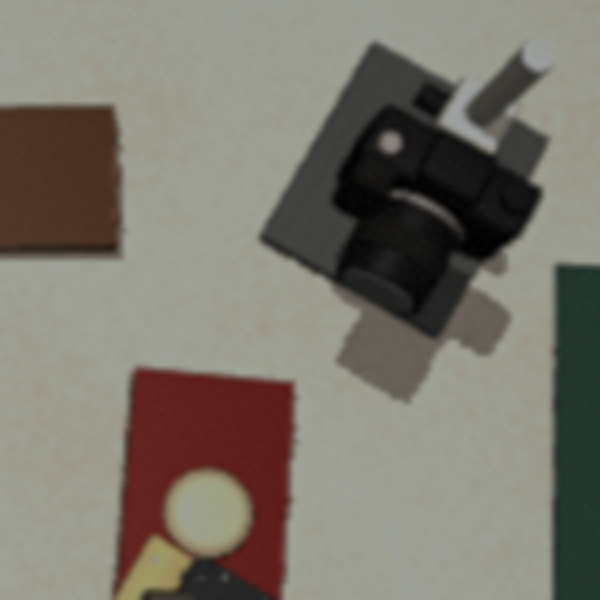

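The tray corner and ball are over the book edge (side crop, ball at (573,398)), well below and in front of the lens at (272,228). I'll move forward 130 mm along tool y.

```bash
python3 -m pendant '[{"hand":0,"dp":[0,2,0],"yaw":0},{"hand":0,"dp":[0,4,0],"yaw":0},{"hand":0,"dp":[0,6,0],"yaw":-0.2},{"hand":0,"dp":[0,8,0],"yaw":-0.3},{"hand":0,"dp":[0,10,0],"yaw":-0.3},{"hand":0,"dp":[0,10,0],"yaw":-0.2},{"hand":0,"dp":[0,10,0],"yaw":0},{"hand":0,"dp":[0,10,0],"yaw":0},{"hand":0,"dp":[0,10,0],"yaw":0},{"hand":0,"dp":[0,10,0],"yaw":0},{"hand":0,"dp":[0,10,0],"yaw":0},{"hand":0,"dp":[0,10,0],"yaw":0},{"hand":0,"dp":[0,10,0],"yaw":0},{"hand":0,"dp":[0,8,0],"yaw":0},{"hand":0,"dp":[0,6,0],"yaw":0},{"hand":0,"dp":[0,4,0],"yaw":0},{"hand":0,"dp":[0,2,0],"yaw":0},{"hand":0,"dp":[0,0,0],"yaw":0},{"hand":0,"dp":[0,0,0],"yaw":0},{"hand":0,"dp":[0,0,0],"yaw":0}]'
python3 st.py .4686 -.2447 .2212;  python3 - <<'E'
from rig import optics,sensors
import cv2,numpy as np
for n in('side','top'):
    p=optics.snapshot(n);i=p['img'][:,:,::-1].copy();x,y=(200,50) if n=='side' else (290,110)
    cv2.imwrite(f'pics/a8{n}.png',cv2.resize(i[y:y+120,x:x+120],(600,600),interpolation=cv2.INTER_CUBIC))
    for t in ('ball_center','pocket','tray_grip','tray','lens','camera'):print(n,t,[(np.round(d['xyz'],4),round(d['conf'],2)) for d in optics.place_of(p,t)][:2])
E
```

```text
t: 16.98
tool_pos: [0.462, -0.2365, 0.2215]
tcp_rot: [0.865, 0.502, 0.0, -0.0]
force: [0.6, 0.6, -2.6]
opening: 0.15
t 16.98 tcp [ 0.462  -0.2365  0.2215] jawang -29.72 z [ 1.e-04  4.e-04 -1.e+00] F [ 0.6  0.6 -2.6] open 0.15 q [-0.52  0.24  1.03  1.97 -0.23  1.06  0.09]
dp mm [-3.9  9.8  0.3]
side ball_center [(array([ 3.546e-01,  2.108e-01, -2.000e-04]), 0.68), (array([0.7373, 0.0634, 0.0017]), 0.67)]
side pocket [(array([ 0.5232, -0.2732,  0.181 ]), 0.62)]
side tray_grip [(array([ 0.4601, -0.2343,  0.2443]), 0.73), (array([ 0.363 , -0.0927, -0.0021]), 0.71)]
side tray [(array([ 0.4931, -0.2572,  0.159 ]), 0.97), (array([ 5.338e-01,  3.198e-01, -1.000e-04]), 0.95)]
side lens [(array([ 0.6464, -0.35  ,  0.1856]), 0.68)]
side camera [(array([ 0.6484, -0.3442,  0.1863]), 0.79), (array([ 0.4927, -0.2586,  0.1604]), 0.51)]
top ball_center []
top pocket [(array([ 0.527 , -0.2736,  0.1795]), 0.84)]
top tray_grip [(array([ 0.4595, -0.2363,  0.2406]), 0.83)]
top tray [(array([0.5312, 0.3246, 0.0059]), 0.82), (array([ 0.4947, -0.2579,  0.1599]), 0.78)]
top lens [(array([ 0.6427, -0.3423,  0.1804]), 0.89), (array([ 0.4936, -0.2556,  0.1611]), 0.52)]
top camera [(array([ 0.6471, -0.3495,  0.1828]), 0.78), (array([ 3.627e-01, -8.980e-02,  3.000e-04]), 0.73)]
```

View pics/a8side.png

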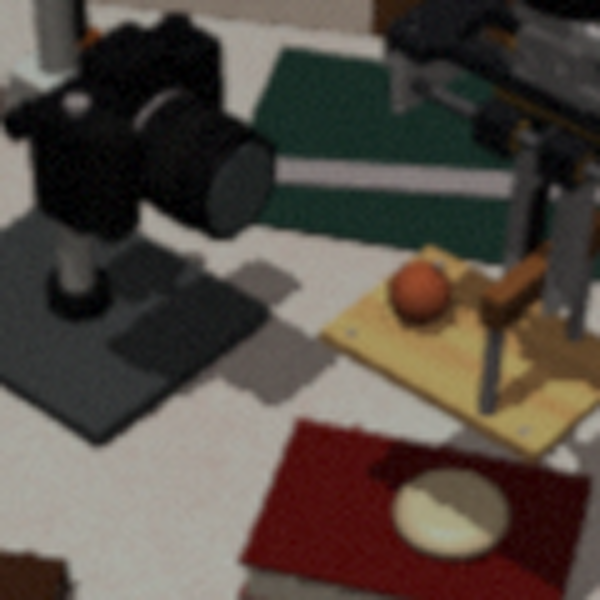

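View pics/a8top.png

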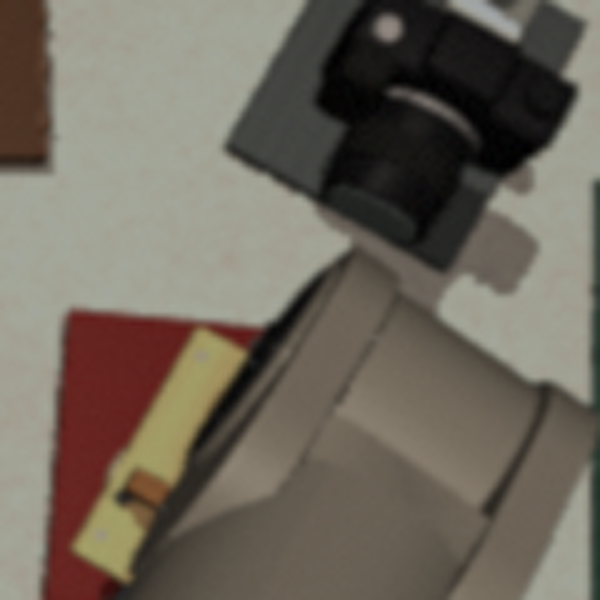

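```bash
python3 - <<'E'
from rig import optics
from h import *
np.set_printoptions(precision=4,suppress=True)
p=optics.snapshot('side');hsv=cv2.cvtColor(p['img'],cv2.COLOR_RGB2HSV)
c=p['img'].astype(int);m=((c[...,0]-c[...,1]>60)&(c[...,1]-c[...,2]<45)).astype(np.uint8);m[:, :272]=0;m[:,296:]=0;m[:97]=0;m[120:]=0
v,u=np.nonzero(m);print(len(u),u.min(),u.max(),v.min(),v.max(),u.mean(),v.mean())
for uv in [(283.4,108.2),((u.min()+u.max())/2,(v.min()+v.max())/2)]: print('ball',plane(p,uv,.185)[0])
g=np.array([.462,-.2365]);z=.162
# tray yaw from visible corners of board top (side): left, far?, bottom
cor=[np.array(k)/5+[200,50]-.4 for k in [(322,333),(535,455),(430,246)]]
P=[plane(p,k,.2215-.0595+.008)[0] for k in cor];print(P)
d=P[0]-P[1];print('yaw long',np.degrees(np.arctan2(d[1],d[0])),np.linalg.norm(d))
d=P[0]-P[2];print('yaw short',np.degrees(np.arctan2(d[1],d[0]))-90,np.linalg.norm(d))
t=optics.snapshot('top')
cor=[np.array(k)/5+[290,110]-.4 for k in [(203,328),(73,550)]]
P=[plane(t,k,.17)[0] for k in cor];d=P[0]-P[1];print(P,'yaw top',np.degrees(np.arctan2(d[1],d[0])),np.linalg.norm(d))
L=np.array([.6465,-.3465,.184]);a=np.radians(150.2);print('target',L+.13*np.array([np.cos(a),np.sin(a),0]))
E
```

```text
45 280 287 103 109 283.4222222222222 106.04444444444445
ball [ 0.5304 -0.2722  0.185 ]
ball [ 0.5315 -0.2816  0.185 ]
[array([ 0.5799, -0.2456,  0.17  ]), array([ 0.452 , -0.1732,  0.17  ]), array([ 0.5325, -0.3329,  0.17  ])]
yaw long -29.5127165509844 0.14692092241033586
yaw short -28.50195215687102 0.09932956628735716
[array([ 0.5787, -0.2519,  0.17  ]), array([ 0.4494, -0.1759,  0.17  ])] yaw top -30.41906884668488 0.1499548334735169
target [ 0.5337 -0.2819  0.184 ]
```

```bash
python3 -m pendant '[{"hand":0,"dp":[-0.5,0.5,0],"yaw":0},{"hand":0,"dp":[-0.5,1,0.2],"yaw":0},{"hand":0,"dp":[-1,1.5,0.3],"yaw":0},{"hand":0,"dp":[-1,2,0.3],"yaw":0},{"hand":0,"dp":[-0.5,1.5,0.2],"yaw":0},{"hand":0,"dp":[-0.5,1.5,0],"yaw":0},{"hand":0,"dp":[-0.5,1,0],"yaw":0},{"hand":0,"dp":[0,0,0],"yaw":0},{"hand":0,"dp":[0,0,0],"yaw":0},{"hand":0,"dp":[0,0,0],"yaw":0},{"hand":0,"dp":[0,0,0],"yaw":0},{"hand":0,"dp":[0,0,0],"yaw":0}]'
python3 st.py .4686 -.2447 .2212;  python3 - <<'E'
from rig import optics,sensors
import cv2,numpy as np
for n in('side','top','side'):
    p=optics.snapshot(n);i=p['img'][:,:,::-1].copy();x,y=(200,50)
    if n=='side': cv2.imwrite(f'pics/a9{n}.png',cv2.resize(i[y:y+120,x:x+120],(600,600),interpolation=cv2.INTER_CUBIC))
    for t in ('ball_center','pocket','tray_grip','tray','lens','camera'):print(n,t,[(np.round(d['xyz'],4),round(d['conf'],2)) for d in optics.place_of(p,t)][:1])
    print([(np.round(d['xyz'],4),round(d['conf'],2)) for d in optics.find_in(p,'ball')])
E
```

```text
t: 18.78
tool_pos: [0.4679, -0.2449, 0.2205]
tcp_rot: [0.865, 0.502, 0.0, -0.0]
force: [0.2, 1.4, -2.7]
opening: 0.147
t 18.78 tcp [ 0.4679 -0.2449  0.2205] jawang -29.71 z [-0.e+00  1.e-04 -1.e+00] F [ 0.2  1.4 -2.7] open 0.147 q [-0.49  0.26  1.02  1.96 -0.25  1.06  0.12]
dp mm [ 0.5  0.5 -0.7]
side ball_center [(array([ 0.5379, -0.2814,  0.183 ]), 0.59)]
side pocket [(array([ 0.5281, -0.2818,  0.1833]), 0.63)]
side tray_grip [(array([ 0.4623, -0.2441,  0.2437]), 0.65)]
side tray [(array([ 0.5284,  0.3205, -0.    ]), 0.93)]
side lens [(array([ 0.6482, -0.3461,  0.1853]), 0.95)]
side camera [(array([ 0.6486, -0.3436,  0.1851]), 0.65)]
[(array([ 0.5339, -0.2723,  0.1898]), 0.48)]
top ball_center [(array([ 0.7751, -0.1029,  0.0016]), 0.66)]
top pocket [(array([ 0.531 , -0.2825,  0.1823]), 0.59)]
top tray_grip [(array([ 0.4652, -0.2451,  0.2395]), 0.87)]
top tray [(array([0.5718, 0.3371, 0.0021]), 0.68)]
top lens [(array([ 0.6456, -0.346 ,  0.1833]), 0.76)]
top camera [(array([ 0.6501, -0.3489,  0.1797]), 0.79)]
[(array([0.7281, 0.2908, 0.0835]), 0.17)]
side ball_center [(array([ 0.5322, -0.2834,  0.1829]), 0.49)]
side pocket [(array([ 0.5291, -0.2827,  0.1821]), 0.96)]
side tray_grip [(array([ 0.4645, -0.2445,  0.243 ]), 0.62)]
side tray [(array([ 0.5006, -0.2636,  0.156 ]), 0.81)]
side lens [(array([ 0.6476, -0.3484,  0.1866]), 0.72)]
side camera [(array([ 0.6476, -0.3469,  0.1845]), 0.76)]
[(array([ 0.4814, -0.2468,  0.1713]), 0.73)]
```

View pics/a9side.png

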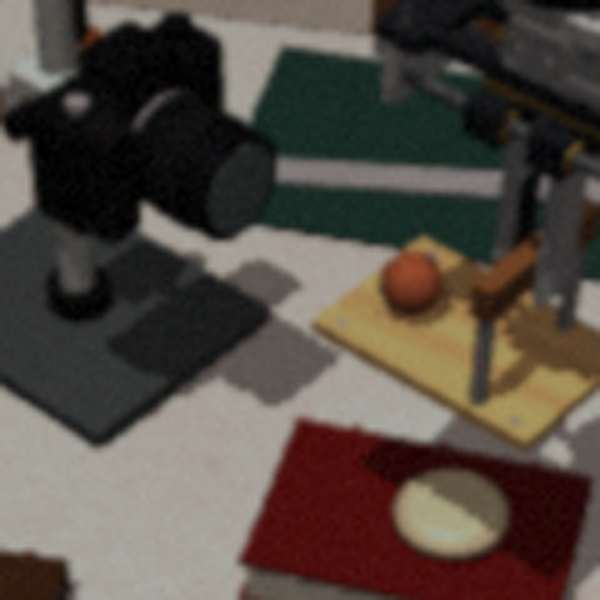

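```bash
python3 - <<'E'
from rig import optics,sensors
from h import *
np.set_printoptions(precision=4,suppress=True)
p=optics.snapshot('side')
B=plane(p,np.array((412,282.5))/5+[200,50]-.4,.184)[0]
L=plane(p,np.array((241,187))/5+[200,50]-.4,.184)[0]
a=np.radians(150.2);v=np.array([np.cos(a),np.sin(a)]);w=np.array([-v[1],v[0]])
print('B',B,'L',L)
for LL in (L,np.array([.6465,-.3465])):
  for BB in (B,np.array([.535,-.2824]),np.array([.4679+.0651,-.2449-.0372])):
    d=BB[:2]-LL[:2];print('dist',d@v,'lat',d@w)
s=sensors.read_state();print(s['t'],abs(np.array(s['joint_vel'])).max(),s['force'])
E
```

```text
B [ 0.5357 -0.2816  0.184 ] L [ 0.6475 -0.3465  0.184 ]
dist 0.12925698405286393 lat -0.0008201613497322707
dist 0.12946335814100132 lat 0.00027573863511214103
dist 0.1313479812360474 lat 0.0010093569211566122
dist 0.12840550486436436 lat -0.0013070688912203074
dist 0.12861187895250176 lat -0.0002111689063758887
dist 0.13049650204754787 lat 0.0005224493796685686
20.0333 0.0018816656077920697 [-0.1936  0.163  -2.2014]
```

The ball is 129 to 131 mm from the lens, within about 1 mm laterally and level with it in height. The arm is still, so I'm handing in.

```bash
python3 -c "
from rig import r;print(r.job_done())"; python3 st.py
```

```text
the job is handed in; nothing more can be done
None
the job is handed in; nothing more can be done
```

I gripped the ball's tray across the middle of its bar, lifted it level, turned it about 52° and carried it to the camera. It was still held there, with the ball in its pocket, when I handed the job in at about 20 s of the 58 s limit.

**Final position:** the ball is 128–131 mm from the lens front and within about 1.3 mm of the optical axis sideways. Its height comes out at about 0.184 m, the same as the lens.

**Tray:** the tool points straight down to within 0.1°, and its heading is −29.7° against −29.8° needed. The tray's own heading, read from its corners just before the last small move, was between −28.5° and −30.4°. The grip measured 13.8 mm on the 14 mm bar, and the arm was at rest.

**Checks that were weaker or disagreed:**
- **Ball position:** the arm hid the ball from the top view at the end, so its position comes from the side view and the arm's own pose, with the ball height taken from the arm.
- **Lens height:** the estimates ranged from 0.180 to 0.188 m, so that match is good to a few millimetres.
- **Finders:** some of the ball finder's results were plainly wrong, and I discarded them.
- **Bystanders:** the pictures showed nothing disturbed near the path, but I did not re-measure the other objects.

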